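# Mount the microscope head on its ball stand and latch it

## Task

Lift the dust cap off the ball of the stand and stand it upright in the steel tray, beside the eye-drop bottle there. Then lower the microscope head gently and squarely onto the ball until its foot is flat on the pedestal, with its lens facing the black focus plate, and only then press its latch lever fully down. Let go of everything at the end, and leave the drop bottle and the other things on the table where they are.

Things in the scene. Friction and masses are not known exactly. Their poses are not given: they have to be found in the camera images.
- stand: Fixed ball stand. Origin: on the ball's axis at table height; z up, x towards the focus plate. Grey round base, radius 75, 18 high; white round pedestal, radius 55, flat top at z = 60; neck radius 10; steel ball radius 20, centre z = 98, top z = 118. An arm along +x (50 wide) carries a thin stem at x = 150 with a black focus plate, 50 by 50, 8 thick, z = 140 to 190.
- ball (a point): Centre of the stand's steel ball, 98 above the table.
- head: White microscope head, 0.5 to 0.85 kg, loose, standing on its foot. Origin: centre of the foot's underside (socket mouth); weight centred over it; z up, x to the lens, y to the latch lever. Foot radius 55, 12 thick; cup outer radius 34, bore radius 23, 62 deep, open below. Box body 120 long (x), 44 wide (y), z = 84 to 126: grasp across y from above, fingertips above z = 82 to clear the lever.
- lens (a point): Front of the lens: end of the single thick black barrel (38 diameter), 89 ahead of the head's axis (+x), 105 above its foot. At the other end (x = -84) are two thin black eyepieces. The seated head has its foot on the pedestal top (origin 60 above the table, on the ball's axis); it turns freely about that axis.
- latch (a joint): Latch lever on the head, rad: 0 = raised (0.6 above level), 0.6 = fully down (level). Stays where left. Hinge at head y = 44, z = 40, axis along head x; lever goes out in +y, 55 long, 18 wide. Needs 2 to 3 N on the pad. A jaw swings under the ball, so it goes fully down only when the head is seated. Pressing far harder than needed would tip the head.
- latch_pad (a point): Middle of the top of the black press pad (28 by 24) near the lever's end, 45 from the hinge, 6 above the lever's mid-plane. With the lever fully down it is at head y = 89, z = 46.
- cap: Loose grey plastic dust cap, 90 g, over the ball at the start, standing on the pedestal top. Origin: centre of its open underside. Cylinder 64 in diameter, 66 high, bore radius 25, with a round grip knob on top, 30 in diameter, from z = 66 to 94.
- tray: Fixed open steel tray, 240 long in x, 120 wide in y, walls 4 thick and 30 high, floor 4 above the table. Origin: centre of its underside.
- drops: Small white eye-drop bottle, radius 18, 60 high, loose, standing in the tray somewhere near its middle or towards one end. Leave it. Origin: centre of its underside.
- flask: White disinfectant bottle, radius 32, 190 high, loose, on the table. Leave it. Origin: centre of its underside.
- case: Black lens case, 80 by 100 by 45, loose, on the table. Leave it. Origin: centre of its underside.
- jar: Glass jar with steel lid, radius 33, 120 high, loose, on the table between the stand and the robot. Leave it. Origin: centre of its underside.
- tin: Bare metal can, radius 22, 110 high, loose, on the table close to the stand. Leave it. Origin: centre of its underside.
There are look-alikes about, which are no part of the job. Leave any red look-alike of the head alone. Leave any yellow look-alike of the cap alone.

How it is judged (in metres and radians):
On the way, in this order (a step that is already met when the one before it is completed fails the run):
1. the dust cap stands upright in the tray (x of cap in the frame of tray between -0.12 and 0.12 m and y of cap in the frame of tray between -0.06 and 0.06 m and z of cap in the frame of tray below 0.01 m and angle between cap's own z axis and vertical below 0.1 rad), for 0.2 s.
2. the head is seated on the ball, foot flat on the pedestal, the lever not yet down (horizontal distance between head and ball below 0.006 m and z of head in the frame of stand below 0.064 m and angle between head's own z axis and vertical below 0.06 rad and value of joint latch below 0.4 rad), for 0.2 s.
3. the latch lever is fully down (value of joint latch above 0.54 rad), for 0.2 s.
At the end, for the whole second after the job is handed in: The cap stands upright (within 6 degrees) on the tray's floor; the head is on the ball, within 6 mm of its axis, its foot on the pedestal within 4 mm and level within 3.4 degrees, the lens facing the focus plate within about 16 degrees, the lever down (over 0.54 of 0.6 rad); head and cap at rest (all of step 1 and horizontal distance between head and ball below 0.006 m and z of head in the frame of stand below 0.064 m and angle between head's own z axis and vertical below 0.06 rad and x of lens in the frame of stand above 0.08 m and y of lens in the frame of stand between -0.026 and 0.026 m and value of joint latch above 0.54 rad and linear speed of each of head, cap below 0.02 m/s); the robot touches nothing.
It fails at once if the drop bottle in the tray is shifted over 25 mm or tipped over (distance of drops from where it was at the start of the episode above 0.025 m or angle between drops's own z axis and vertical above 0.5 rad).
It fails at once if the disinfectant bottle, lens case, jar or metal can is shifted over 25 mm or tipped over (distance of any of flask, case, jar, tin from where it was at the start of the episode above 0.025 m or angle between any of flask, jar, tin's own z axis and vertical above 0.5 rad).
It fails at once if the head is slammed or pressed on the stand with over 70 N (contact force between head and stand above 70 N).
It also fails if it takes over 72 s, if anything falls off the work surface, if the arm or the gripper's body presses on something with over 40 N, if the wrist force passes 120 N, or if a joint passes its speed limit or range.

## Robot

A 6-joint arm with a two-finger parallel gripper is mounted at the origin on the work surface. World frame = base frame: x ahead of the robot, y to its left, z up, the work surface at z = 0. Lengths are in mm, angles in rad, forces in N, time in s.
With the tool pointing down it reaches from about 350 to 925 mm from the base axis. Payload 6.4 kg.
Tool frame: the origin (TCP) lies on the centre line of the jaws, within the pads' length; the fingertips stand 11 mm ahead of it and the grasp point (between the pads) lies 8 mm behind it; z points along the fingers, y is the line along which they close (so a half turn about z gives the same grasp; the last joint's range is limited). The gripper opens to 85 mm and grips with 20 to 120 N. Pads are 22 mm wide; open, the fingers measure 114 mm over their backs; the gripper's body (76 mm by 85 mm) begins 54 mm behind the grasp point. The pads swing forward as they close: fully open they stand 13 mm farther back than shut.
Start: joints at [-1.438, 0.245, 1.558, -0, 1.339, -0.174], TCP at [196.311, -619.658, 242.29] pointing down, gripper open.
Joint ranges: [-3.13, 3.13], [-1.02, 2.26], [0.13, 2.54], [-0.95, 4.09], [0.21, 2.88], [-2.74, 2.74]. Speed limits (rad/s): [2.57, 2.57, 3.14, 3.14, 3.14, 3.14].

## Interface

Orientations are given as a 3x3 rotation matrix whose columns are the frame's x, y, z axes.
In Python, from cell import env, eyes gives the robot as it stands. The module is installed in compiled form; this text tells all that it offers.
- The arm moves only by the shell command python3 -m jog 'ROWS' [FORCE]. ROWS is text: rows parted by semicolons, each of 7 numbers parted by spaces: the shift along the tool's x, y, z in cm, then the turn, a rotation vector about the tool's x, y, z in rad, then the opening, from 0 (shut) to 1 (fully open). In form: dx dy dz ax ay az grip; .... A call has 1 to 8 rows; each row shifts and turns the commanded pose from where the row before left it, along the tool's axes as they then stand; what a row does not reach is not made up. A row lasts 1/10 s, in which the tool goes at most 50 mm and 8.59 degrees, less where a joint would pass 70% of its speed; a pose out of reach is approached as far as the arm can. A call is refused whole if a number of a shift passes 5 or a number of a turn 0.15, either way. A call with a gripper value outside its range is refused whole. The fingers move at their own pace and stop on an object; FORCE is the grip in N (left out, the last holds). Time passes only in rows, so rows that do not move let the fingers close. It gives the time, the measured TCP pose, the force, the opening and the grip force at its end, in the units of the state.
- env.observe(): the state, without advancing time (a new reading comes with each control period).
- eyes.get_image(name): name is "scene" or "side" or "wrist"; returns the picture (480x640x3 uint8, blue, green, red); there is no depth.
- eyes.camera_info(name): a dict with "intrinsics" (3x3 intrinsics, pixels), "k1" (the pictures are not rectified: a ray, as slopes to the right and down, at radius r is drawn at 1 + k1 r^2 times it, then the intrinsics apply), "extrinsics" (4x4, takes a point from world to camera coordinates). Camera axes: x right, y down, z forward; pixel columns grow to the right and rows downward; lengths in mm; the calibration is good to about 2 mm. A picture is of the moment at which its call begins: read the wrist's pose just before it. camera_info takes no time and is no camera call; for the wrist camera it gives the pose at the moment of the call.
- env.sign_off(): hands the job in; it is judged then, once.
The state is a dict: "t": time; "joint_pos": joint angles; "joint_vel": joint speeds; "tau": joint torques, N m; "position": TCP position; "orientation": TCP orientation; "contact_force": force on the tool from outside, world axes, zero at the start; "torque": the same for the moment, N m; "gripper_width": opening from 0.0 (shut) to 1.0 (fully open); "grip_force": force on a finger pad.
Only numpy, scipy, OpenCV 4.12 (cv2) and the standard library are available. Lean on these libraries where they do the work, as an engineer would, in place of code of your own. Each camera call takes 0.05 s, during which the arm holds its last target. There are 200 camera calls.

## Working session

There is one attempt and no reset: what is moved stays moved. The work goes in short steps, Python scripts to look and compute and a shell command to move; the robot and the scene stay as the last step left them, time stands still between calls to the robot, and variables do not carry over. Pictures are saved under pics/ and viewed, at most 10 in all, crops included, and the job is handed in when it is done.

```bash
mkdir -p pics
cat > h.py <<'E'
import numpy as np, cv2
from cell import env, eyes
def ci(n):
    c=eyes.camera_info(n); return np.array(c["intrinsics"]),c["k1"],np.array(c["extrinsics"])
def ray(n,u,v,c=None):
    K,k1,T=c or ci(n)
    p=cv2.undistortPoints(np.array([[[u,v]]],float),K,np.array([k1,0,0,0,0.]))[0,0]
    d=T[:3,:3].T@np.array([p[0],p[1],1]); o=-T[:3,:3].T@T[:3,3]
    return o,d/np.linalg.norm(d)
def atz(n,u,v,z,c=None):
    o,d=ray(n,u,v,c); return o+d*(z-o[2])/d[2]
def tri(*rs):
    A=0;b=0
    for o,d in rs:
        P=np.eye(3)-np.outer(d,d);A=A+P;b=b+P@o
    return np.linalg.solve(A,b)
def proj(n,X,c=None):
    K,k1,T=c or ci(n)
    return cv2.projectPoints(np.array(X,float).reshape(-1,3),cv2.Rodrigues(T[:3,:3])[0],T[:3,3],K,np.array([k1,0,0,0,0.]))[0][:,0]
E
python3 - <<'E'
from h import *
np.set_printoptions(precision=3,suppress=True)
for n in("scene","side","wrist"):
    cv2.imwrite(f"pics/{n}0.png",eyes.get_image(n)); K,k,T=ci(n); print(n,K[0,0],k,-T[:3,:3].T@T[:3,3],T[2,:3])
print(env.observe())
E
```

```text
scene 535.0094356845477 0.017626578303221063 [1137.314 -306.94   929.588] [-0.545  0.3   -0.783]
side 508.28196690345663 -0.12341287342501407 [ 429.892 -783.598  572.675] [ 0.11   0.842 -0.529]
wrist 413.0393569141245 -0.010926077228918104 [ 270.126 -596.585  372.928] [-0.29  -0.089 -0.953]
{'t': 0.15, 'joint_pos': array([-1.438,  0.246,  1.559, -0.   ,  1.339, -0.174]), 'joint_vel': array([ 0.   , -0.002, -0.003,  0.   , -0.001,  0.   ]), 'tau': array([ -0.   , -42.999, -32.655,  -0.   ,   0.004,   0.   ]), 'position': array([ 196.248, -619.244,  241.424]), 'orientation': array([[ 0.953,  0.302, -0.   ],
       [ 0.302, -0.953,  0.002],
       [ 0.   , -0.001, -1.   ]]), 'contact_force': array([ 0.406, -0.043,  0.695]), 'torque': array([-0.002, -0.012, -0.012]), 'grip_force': 0.0, 'gripper_width': 0.9995194851311653}
```

View pics/scene0.png

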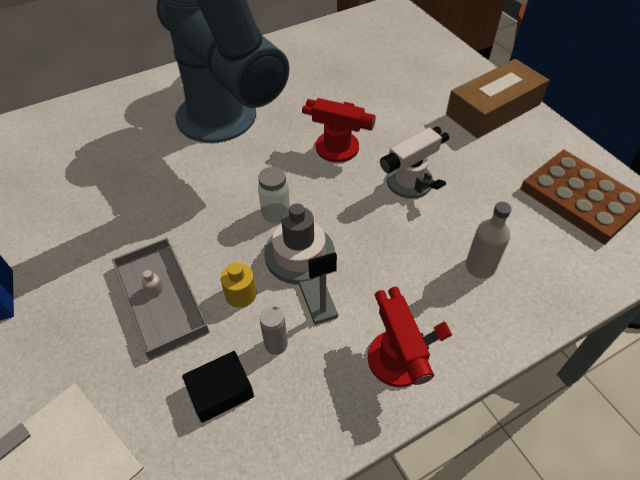

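View pics/side0.png

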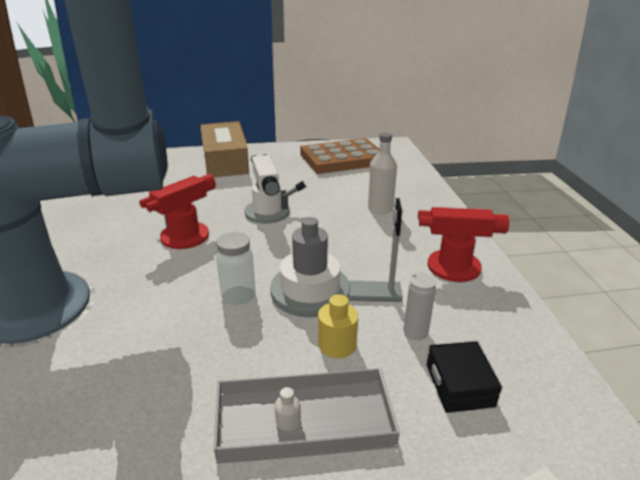

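Head candidates in the scene picture are white (410,160), red (338,125) and red (400,335). Cap candidates are grey (298,230) on the stand and yellow (238,285). By the description I choose the white head and the grey cap. The tray is at (160,297) with the drops at (150,282). I'll check the choice in one close crop.

Run:
```python
from h import *
a=cv2.imread("pics/scene0.png");b=cv2.imread("pics/side0.png")
def cr(i,x,y,w=133,h=100): return cv2.resize(i[y:y+h,x:x+w],(400,300),interpolation=cv2.INTER_CUBIC)
cv2.imwrite("pics/c1.png",np.vstack([np.hstack([cr(a,350,110),cr(a,240,190)]),np.hstack([cr(b,215,140),cr(b,255,210)])]))
```

```text
(no output)
```

View pics/c1.png

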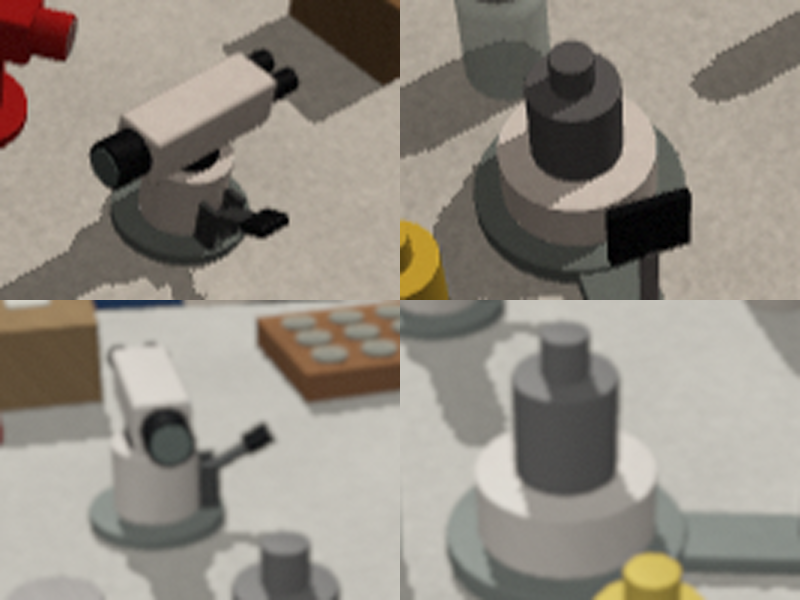

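Run:
```python
from h import *
np.set_printoptions(precision=1,suppress=True)
s=3.0075
def S(n,x,y,ox,oy,cx,cy): return (n,(x-cx)/s+ox,(y-cy)/s+oy)
kn=S("scene",573,51,240,190,400,0); kn2=S("side",565,331,255,210,400,300)
print("knob",atz(*kn,154),atz(*kn2,154),tri(ray(*kn),ray(*kn2)))
pl=S("scene",648,227,240,190,400,0); print("plate",atz(*pl,165),tri(ray(*pl),ray("side",398,218)))
C=[atz(*S("scene",x,y,350,110,0,0),126) for x,y in [(122,120),(155,153),(272,85),(237,55)]]
for c in C: print("body",c)
C=np.array(C);print("c",C.mean(0),np.linalg.norm(C-np.roll(C,1,0),axis=1)); f=C[:2].mean(0)-C[2:].mean(0);print("yaw",np.degrees(np.arctan2(f[1],f[0])))
l=S("scene",109,165,350,110,0,0);l2=S("side",170,440,215,140,0,300);print("lens",atz(*l,105),tri(ray(*l),ray(*l2)))
pd=S("side",262,436,215,140,0,300);pd1=S("scene",268,222,350,110,0,0);print("pad",tri(ray(*pd),ray(*pd1)))
for p in [(113,258),(170,240),(207,325),(150,356)]: print("tray",atz("scene",*p,30))
for p in [(218,380),(381,374),(395,433),(217,448)]: print("trayS",atz("side",*p,30))
print("drops",atz("scene",148,273,60),atz("side",287,392,60))
print("jar",atz("scene",272,175,120),"tin",atz("scene",273,313,110),atz("side",421,283,110),"flask",atz("scene",503,209,190),"yellow",atz("scene",236,268,94), "red",atz("scene",338,148,0),atz("scene",400,355,0))
```

```text
knob [521.9 -22.5 154. ] [521.6 -24.7 154. ] [521.6 -22.4 153.1]
plate [671.4 -51.6 165. ] [669.5 -50.5 162.2]
body [454.6 240.2 126. ]
body [494.6 241.5 126. ]
body [478.6 356.7 126. ]
body [438.8 354.3 126. ]
c [466.6 298.2 126. ] [115.2  40.  116.3  39.9]
yaw -82.06474318396783
lens [471.5 219.9 105. ] [469.4 221.3 105.5]
pad [544.7 316.   62.2]
tray [ 357.9 -373.4   30. ]
tray [ 371.3 -255.3   30. ]
tray [ 600.  -262.6   30. ]
tray [ 607.7 -375.8   30. ]
trayS [ 359.3 -256.6   30. ]
trayS [ 594.9 -274.4   30. ]
trayS [ 588.4 -379.9   30. ]
trayS [ 360.4 -374.3   30. ]
drops [ 453.6 -321.8   60. ] [ 454.7 -318.3   60. ]
jar [389.  -15.2 120. ] tin [ 682.9 -157.6  110. ] [ 678.8 -168.6  110. ] flask [740.3 285.9 190. ] yellow [ 552.  -172.9   94. ] red [275.6 214.9   0. ] [819.9  29.7  -0. ]
```

The crops show the white head with its lens at scene (386,165) and lever raised at (439,183). The grey cap is on the pedestal with its knob at scene (297.5,207). Sizes and heights agree with the description. I'll move over the cap.

```bash
python3 -m jog '0 0 0 0 0 0.1 1; 0 0 0 0 0 0.1 1; 0 0 0 0 0 0.107 1; 2 -4 0 0 0 0 1; 2 -4 0 0 0 0 1; 2 -4 0 0 0 0 1; 2 -4 0 0 0 0 1; 2 -4 0 0 0 0 1'; python3 -m jog '2 -4 0 0 0 0 1; 2 -4 0 0 0 0 1; 2 -4 0 0 0 0 1; 2 -4 0 0 0 0 1; 2 -4 0 0 0 0 1; 2 -4 0 0 0 0 1; 2 -3 0 0 0 0 1; 0 0 0 0 0 0 1'
python3 - <<'E'
from h import *
o=env.observe();print(o["t"],o["position"],o["orientation"].round(3),o["joint_pos"].round(2))
cv2.imwrite("pics/w1.png",eyes.get_image("wrist"))
E
```

```text
t: 0.95
position: [296.8, -417.8, 241.9]
orientation: [[1.0, -0.001, -0.0], [-0.001, -1.0, 0.001], [-0.0, -0.001, -1.0]]
contact_force: [1.0, 0.0, 0.2]
gripper_width: 0.996
grip_force: 0.0
t: 1.75
position: [437.5, -146.5, 242.1]
orientation: [[1.0, 0.005, 0.0], [0.005, -1.0, 0.001], [0.0, -0.001, -1.0]]
contact_force: [0.4, -0.5, -0.5]
gripper_width: 0.999
grip_force: 0.0
1.75 [ 437.49105679 -146.50553345  242.12732686] [[ 1.     0.005  0.   ]
 [ 0.005 -1.     0.001]
 [ 0.    -0.001 -1.   ]] [-0.57 -0.22  2.02  0.    1.33  1.  ]
```

View pics/w1.png

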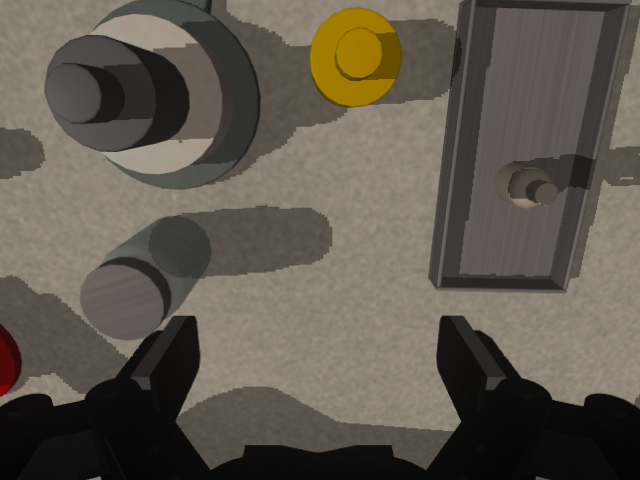

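Run:
```python
from h import *
np.set_printoptions(precision=1,suppress=True)
print("knob",atz("wrist",74,93,154),"drops",atz("wrist",545,192,60),"pedestal r", atz("wrist",259,95,18),atz("wrist",222,95,60))
for p in [(430,280),(567,291),(462,0)]: print("tray",atz("wrist",*p,30))
print("jar",atz("wrist",123,298,120))
```

```text
knob [521.6 -25.4 154. ] drops [ 453.9 -323.3   60. ] pedestal r [ 524.7 -100.1   18. ] [523.4 -79.3  60. ]
tray [ 367.4 -249.7   30. ]
tray [ 357.  -375.8   30. ]
tray [ 591.5 -254.3   30. ]
jar [391.8 -16.8 120. ]
```

The wrist picture shows the cap knob top at (74,93), the jar lid at (123,298), and the tray corner at (430,280) with the drops at (545,192). These agree with the scene and side measurements to about 2 mm. Next is the cap.

```bash
python3 -m jog '2.1 -3.05 0 0 0 0 1; 2.1 -3.05 0 0 0 0 1; 2.1 -3.05 0 0 0 0 1; 2.1 -3.05 0 0 0 0 1; 0 0 2 0 0 0 1; 0 0 3 0 0 0 1; 0 0 3 0 0 0 1; 0 0 0 0 0 0 1' 40
python3 -c "
from h import *
cv2.imwrite('pics/w2.png',eyes.get_image('wrist'))"
```

```text
t: 2.6
position: [517.1, -28.0, 157.7]
orientation: [[1.0, -0.002, -0.009], [-0.002, -1.0, 0.002], [-0.009, -0.002, -1.0]]
contact_force: [-1.1, -0.6, 0.3]
gripper_width: 0.999
grip_force: 0.0
```

View pics/w2.png

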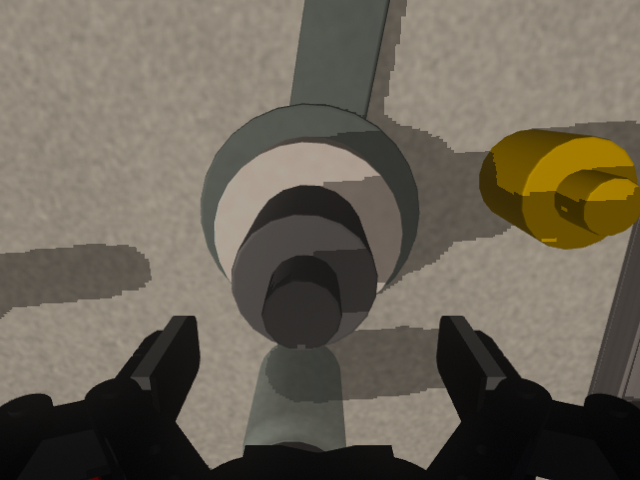

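```bash
python3 -c "
from h import *
print(env.observe()['position'],atz('wrist',302,313,154),atz('wrist',310,208,60), atz('wrist',310,205,18))"
```

```text
[518.80889019 -28.40509036 160.40094654] [523.9459361  -23.00761527 154.        ] [541.35126236 -24.20215793  60.        ] [533.35222582 -23.28614945  18.        ]
```

The knob top is at (302,313), 5 mm left of the jaw centre. I'll correct, go down and grip.

```bash
python3 -m jog '0.3 -0.45 0 0 0 0 1; 0 0 1 0 0 0 1; 0 0 0.9 0 0 0 1; 0 0 0 0 0 0 0.3; 0 0 0 0 0 0 0.1; 0 0 0 0 0 0 0.1; 0 0 0 0 0 0 0.1; 0 0 0 0 0 0 0.1' 40;  python3 -m jog '0 0 0 0 0 0 0.1; 0 0 0 0 0 0 0.1; 0 0 0 0 0 0 0.1'
```

```text
t: 3.45
position: [523.7, -23.2, 143.8]
orientation: [[1.0, -0.0, 0.001], [-0.0, -1.0, -0.0], [0.001, 0.0, -1.0]]
contact_force: [-0.6, 0.4, 1.9]
gripper_width: 0.333
grip_force: 39.5
t: 3.75
position: [523.8, -23.2, 143.8]
orientation: [[1.0, -0.0, 0.001], [-0.0, -1.0, -0.0], [0.001, 0.0, -1.0]]
contact_force: [-0.7, 1.3, 2.9]
gripper_width: 0.331
grip_force: 39.5
```

```bash
python3 -m jog '0 0 -1 0 0 0 0.1; 0 0 -2 0 0 0 0.1; 0 0 -3 0 0 0 0.1; 0 0 -4 0 0 0 0.1; 0 0 -3 0 0 0 0.1; 0 1 0 0 0 0 0.1; 0 2 0 0 0 0 0.1; 0.3 3 0 0 0 0 0.1'; python3 -m jog '0.3 4 0 0 0 0 0.1; 0.3 4 0 0 0 0 0.1; 0.3 4 0 0 0 0 0.1; 0.3 4 0 0 0 0 0.1; 0.3 4 0 0 0 0 0.1; 0.3 2.5 0 0 0 0 0.1; 0 0.7 0 0 0 0 0.1; 0 0 0 0 0 0 0.1'
python3 - <<'E'
from h import *
o=env.observe();print(o["position"],o["grip_force"])
cv2.imwrite("pics/w3.png",np.vstack([np.hstack([cv2.resize(eyes.get_image(n),(400,300)) for n in("wrist","side")]),cv2.resize(eyes.get_image("scene")[100:300,200:500],(800,300))[:,:]]))
E
```

```text
t: 4.55
position: [525.7, -83.2, 272.4]
orientation: [[1.0, 0.002, -0.001], [0.002, -1.0, 0.001], [-0.001, -0.001, -1.0]]
contact_force: [-0.1, 0.2, -1.6]
gripper_width: 0.335
grip_force: 39.6
t: 5.35
position: [543.6, -315.7, 271.9]
orientation: [[1.0, -0.002, -0.002], [-0.002, -1.0, 0.002], [-0.002, -0.002, -1.0]]
contact_force: [0.1, 0.8, -1.1]
gripper_width: 0.339
grip_force: 39.7
[ 543.59161165 -315.74108693  271.93713275] 39.678964018821716
```

View pics/w3.png

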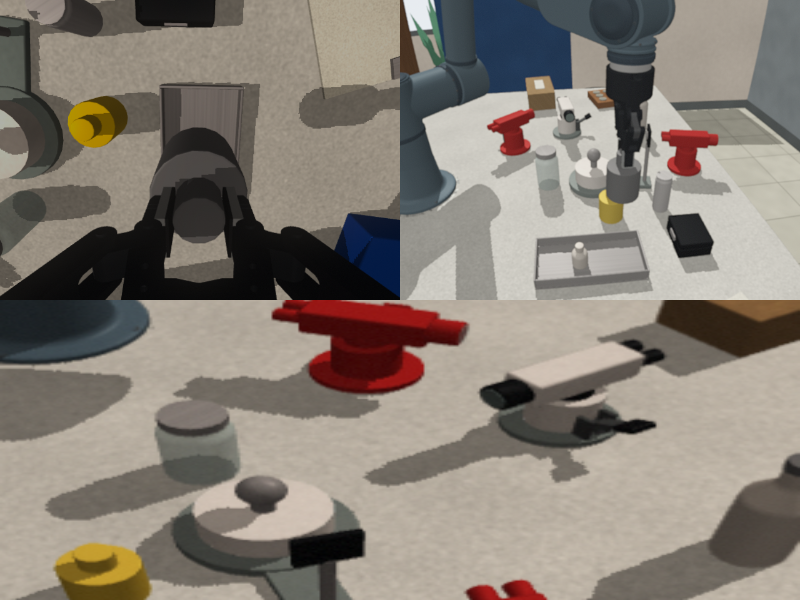

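The cap hangs in the jaws. The ball is bare on the stand at scene (298,227). I'll lower the cap into the +x end of the tray.

```bash
python3 -m jog '0 0 3 0 0 0 0.1; 0 0 4 0 0 0 0.1; 0 0 4 0 0 0 0.1; 0 0 4 0 0 0 0.1; 0 0 2 0 0 0 0.1; 0 0 0.5 0 0 0 0.1; 0 0 0.3 0 0 0 0.1; 0 0 0 0 0 0 0.1'; python3 -m jog '0 0 0.2 0 0 0 0.1; 0 0 0.2 0 0 0 0.1; 0 0 0.1 0 0 0 0.1; 0 0 0 0 0 0 0.1'
```

```text
t: 6.3
position: [545.3, -315.3, 96.8]
orientation: [[1.0, 0.001, 0.002], [0.001, -1.0, -0.002], [0.002, 0.002, -1.0]]
contact_force: [0.3, -0.3, -1.3]
gripper_width: 0.33
grip_force: 39.7
t: 6.7
position: [544.4, -315.3, 90.4]
orientation: [[1.0, -0.0, 0.0], [-0.0, -1.0, -0.0], [0.0, 0.0, -1.0]]
contact_force: [-0.0, -0.1, -1.3]
gripper_width: 0.339
grip_force: 39.7
```

```bash
python3 -m jog '0 0 0.1 0 0 0 0.1; 0 0 0.1 0 0 0 0.1; 0 0 0.1 0 0 0 0.1; 0 0 0 0 0 0 0.1;0 0 0 0 0 0 0.1'
```

```text
t: 7.2
position: [544.6, -315.3, 87.8]
orientation: [[1.0, -0.0, 0.0], [-0.0, -1.0, -0.0], [0.0, 0.0, -1.0]]
contact_force: [0.0, 1.8, 3.6]
gripper_width: 0.338
grip_force: 40.0
```

```bash
python3 -m jog '0 0 0 0 0 0 0.8; 0 0 0 0 0 0 0.8; 0 0 0 0 0 0 0.8; 0 0 -1 0 0 0 0.8; 0 0 -3 0 0 0 1; 0 0 -4 0 0 0 1; 0 0 -4 0 0 0 1; 0 0 -4 0 0 0 1'; python3 -m jog '-1.8 -4 0 0 0 0 1; -1.8 -4 0 0 0 0 1; -1.8 -4 0 0 0 0 1;-1.8 -4 0 0 0 0 1;-1.8 -4 0 0 0 0 1; -1.8 -4 0 0 0 0 1; -0.4 -3.5 0 0 0 0 1; 0 -1 0 0 0 0 1'
python3 -m jog '0 0 0 0 0 0 1;0 0 0 0 0 0 1'
python3 - <<'E'
from h import *
o=env.observe();print(o["position"])
c=ci("wrist"); w=eyes.get_image("wrist"); import pickle; pickle.dump(c,open("w4.pkl","wb")); cv2.imwrite("pics/w4.png",w)
s=eyes.get_image("side");cv2.imwrite("pics/s4.png",s); cv2.imwrite("pics/sc4.png",eyes.get_image("scene"))
cv2.imwrite("pics/c4.png",np.hstack([cv2.resize(w,(480,360)),cv2.resize(s[280:480,180:420],(320,360))]))
E
```

```text
t: 8.0
position: [544.3, -315.2, 249.7]
orientation: [[1.0, -0.0, 0.001], [-0.0, -1.0, -0.001], [0.001, 0.001, -1.0]]
contact_force: [-0.3, -1.0, -1.1]
gripper_width: 1.002
grip_force: 0.0
t: 8.8
position: [431.7, -27.8, 248.0]
orientation: [[1.0, 0.003, 0.002], [0.003, -1.0, -0.0], [0.002, 0.0, -1.0]]
contact_force: [-0.6, -0.5, -0.3]
gripper_width: 1.002
grip_force: 0.0
t: 9.0
position: [432.8, -30.9, 247.8]
orientation: [[1.0, -0.0, 0.001], [-0.0, -1.0, -0.001], [0.001, 0.001, -1.0]]
contact_force: [0.3, -0.2, 0.2]
gripper_width: 1.001
grip_force: 0.0
[432.83521375 -30.88646864 247.75690234]
```

View pics/c4.png

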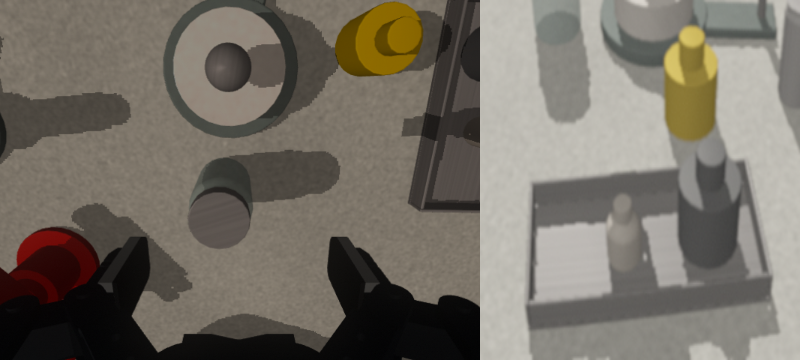

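The cap stands in the tray beside the drop bottle. The ball is at about wrist pixel (304,90). I'll measure it precisely in three cameras.

Run:
```python
from h import *
import pickle
np.set_printoptions(precision=1,suppress=True)
def hough(f,x,y,r,rm,rM,p2=15,k=4):
    g=cv2.cvtColor(cv2.imread(f),cv2.COLOR_BGR2GRAY)
    x0,y0=max(x-r,0),max(y-r,0); c=cv2.resize(g[y0:y+r,x0:x+r],None,fx=k,fy=k,interpolation=cv2.INTER_CUBIC)
    q=cv2.HoughCircles(cv2.GaussianBlur(c,(0,0),3),cv2.HOUGH_GRADIENT_ALT,1.5,20,param1=100,param2=0.5,minRadius=rm*k,maxRadius=rM*k)
    return [] if q is None else [( (a+.5)/k-.5+x0,(b+.5)/k-.5+y0,rr/k) for a,b,rr in q[0]]
wc=pickle.load(open("w4.pkl","rb"))
for n,f,x,y,r,rm,rM in [("wrist","pics/w4.png",304,90,50,24,40),("wrist","pics/w4.png",304,90,90,60,90),("scene","pics/sc4.png",298,227,25,7,15),("side","pics/s4.png",311,244,25,7,15)]:
    for q in hough(f,x,y,r,rm,rM): print(n,np.array(q),[atz(n,q[0],q[1],z,wc if n=="wrist" else None) for z in(98,60,18)])
s=lambda p:(p[0],p[1])
a=cv2.imread("pics/sc4.png")[200:260,265:331];b=cv2.imread("pics/s4.png")[220:280,278:344];c=cv2.imread("pics/w4.png")[0:180,205:403]
cv2.imwrite("pics/c5.png",np.vstack([np.hstack([cv2.resize(a,(396,360),interpolation=2),cv2.resize(b,(396,360),interpolation=2)])]))
cv2.imwrite("pics/c6.png",cv2.resize(c,(660,600),interpolation=2))
```

```text
wrist [304.6  88.4  32.5] [array([522.9, -22.9,  98. ]), array([524.6, -21.7,  60. ]), array([526.5, -20.5,  18. ])]
scene [297.  226.4   9.9] [array([522.5, -26.8,  98. ]), array([494.4, -14. ,  60. ]), array([463.3,   0.1,  18. ])]
```

View pics/c5.png

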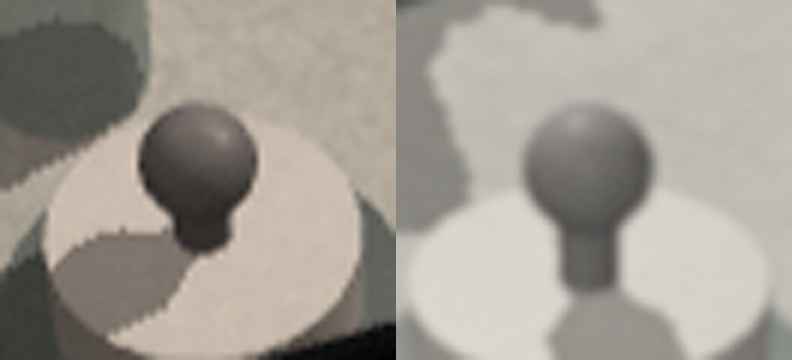

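Run:
```python
from h import *
np.set_printoptions(precision=1,suppress=True)
print(atz("scene",297.6,226.6,98),atz("side",309.8,247.1,98),tri(ray("scene",297.6,226.6),ray("side",309.8,247.1)))
```

```text
[523.6 -26.1  98. ] [521.7 -21.4  98. ] [522.4 -25.2  98.9]
```

```bash
python3 -m jog '0 -4 -1 0 0 -0.149 1; 0 -4 0 0 0 -0.149 1; 0 0 0 0 0 -0.149 1; 0 0 0 0 0 -0.149 1; 0 0 0 0 0 -0.149 1; 0 0 0 0 0 -0.149 1; 0 0 0 0 0 -0.149 1; 0 0 0 0 0 -0.149 1'; python3 -m jog '0 0 0 0 0 -0.149 1; 0 0 0 0 0 -0.149 1; 0 0 0 0 0 -0.149 1; 0 0 0 0 0 0 1; 0 0 0 0 0 0 1'
```

```text
t: 9.95
position: [426.8, 48.5, 257.2]
orientation: [[0.366, 0.931, -0.0], [0.931, -0.366, -0.0], [-0.0, -0.0, -1.0]]
contact_force: [0.4, 0.2, -0.0]
gripper_width: 1.0
grip_force: 0.0
t: 10.45
position: [426.7, 48.8, 257.2]
orientation: [[-0.064, 0.998, -0.0], [0.998, 0.064, -0.0], [0.0, -0.0, -1.0]]
contact_force: [-0.5, 0.2, -0.4]
gripper_width: 1.0
grip_force: 0.0
```

```bash
python3 -m jog '4.2 1.1 0 0 0 0 1; 4.2 1.1 0 0 0 0 1; 4.2 1.1 0 0 0 0 1; 4.2 1.1 0 0 0 0 1; 0 0 0 0 0 0 1; 0 0 0 0 0 0 1'
python3 - <<'E'
from h import *
import pickle
o=env.observe();print(o["position"])
pickle.dump(ci("wrist"),open("w7.pkl","wb")); w=eyes.get_image("wrist"); cv2.imwrite("pics/w7.png",w)
cv2.imwrite("pics/w7b.png",cv2.resize(w,(800,600)))
E
```

```text
t: 11.05
position: [458.9, 220.3, 256.9]
orientation: [[-0.068, 0.998, -0.001], [0.998, 0.068, -0.001], [-0.001, -0.001, -1.0]]
contact_force: [-0.6, 0.8, 0.3]
gripper_width: 0.998
grip_force: 0.0
[458.9405917  220.34004226 256.9365589 ]
```

View pics/w7b.png

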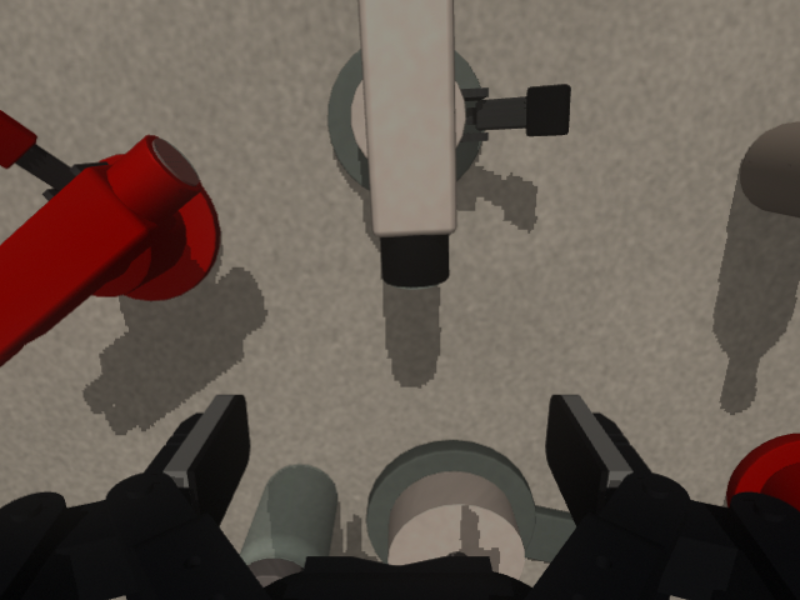

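Run:
```python
from h import *
import pickle
np.set_printoptions(precision=1,suppress=True)
c=pickle.load(open("w7.pkl","rb"))
P=lambda u,v,z:atz("wrist",u/1.25,v/1.25,z,c)
fl,fr,bl,br=P(373,235,126),P(456,231,126),P(361,2,126),P(453,2,126)
print(fl,fr,bl,br,np.linalg.norm(fl-fr)); 
for a,b in((fl,bl),(fr,br)): print("yaw",np.degrees(np.arctan2(*(a-b)[[1,0]])))
pad=P(548.5,110,70.4);print("pad",pad)
l=P(414.5,286,86);print("lens bottom front",l,P(415,280,105)); print("foot L/R",P(329,115,12),P(484,115,12))
for yaw in(-86,-84,-88):
    a=np.radians(yaw);x=np.array([np.cos(a),np.sin(a)]);y=np.array([-x[1],x[0]])
    print(yaw,"front->",(fl+fr)[:2]/2-60*x,"pad->",pad[:2]-77.7*y)
```

```text
[444.1 248.2 126. ] [486.4 253.1 126. ] [433. 354. 126.] [474.5 356.8 126. ] 42.54485006564553
yaw -83.9990004306829
yaw -83.45201136226545
pad [539.7 317.7  70.4]
lens bottom front [469.6 211.1  86. ] [468.6 220.1 105. ]
foot L/R [405.4 308.   12. ] [511.8 315.2  12. ]
-86 front-> [461.1 310.5] pad-> [462.2 312.3]
-84 front-> [459.  310.3] pad-> [462.5 309.6]
-88 front-> [463.2 310.6] pad-> [462.1 315. ]
```

The picture shows the white head with body front corners at wrist px (298,188) and (365,185), and the pad at (439,88). That puts its axis near (460,310) and its yaw at −84°. The sizes check out (body width 42.5 against 44).

```bash
python3 -m jog '0 0 0 0 0 -0.037 1; 4.5 0.5 0 0 0 0 1; 4.4 0.5 0 0 0 0 1; 0 0 2 0 0 0 1; 0 0 4 0 0 0 1; 0 0 4 0 0 0 1; 0 0 2 0 0 0 1; 0 0 0 0 0 0 1'; python3 -m jog '0 0 0 0 0 0 1; 0 0 0 0 0 0 1'
python3 - <<'E'
from h import *
o=env.observe()
print(o["position"],o["orientation"][:,0]); p=o["position"][:2]; d=np.array([460,310])-p; R=o["orientation"]; print("tool",R[:2,0]@d,R[:2,1]@d)
cv2.imwrite("pics/w8.png",cv2.resize(eyes.get_image("wrist"),(400,300)))
E
```

```text
t: 11.9
position: [457.6, 307.0, 133.7]
orientation: [[-0.102, 0.995, -0.007], [0.995, 0.102, -0.003], [-0.002, -0.007, -1.0]]
contact_force: [-0.3, -1.2, 0.4]
gripper_width: 1.002
grip_force: 0.0
t: 12.1
position: [461.2, 309.4, 139.5]
orientation: [[-0.103, 0.995, 0.004], [0.995, 0.103, 0.001], [0.001, 0.004, -1.0]]
contact_force: [0.5, -0.7, 0.7]
gripper_width: 0.997
grip_force: 0.0
[461.16261827 309.42013197 139.54420445] [-0.10342429  0.9946368   0.00102877]
tool 0.6970010474929524 -1.0964063145621552
```

View pics/w8.png

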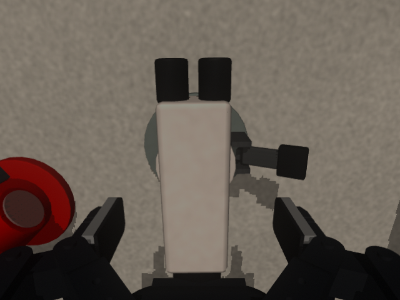

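Run:
```python
from h import *
np.set_printoptions(precision=1,suppress=True)
o=env.observe();R=o["orientation"]
P=[atz("wrist",u*1.6,v*1.6,126) for u,v in[(160,101),(228,101),(165,272),(227,272)]]
for p in P: print(p)
P=np.array(P);print(np.linalg.norm(P[0]-P[1]),np.linalg.norm(P[0]-P[2]))
m=P.mean(0);print("centre",m,"tool off",R.T@(m-o["position"]));a=P[2:].mean(0)-P[:2].mean(0);print(np.degrees(np.arctan2(a[1],a[0])))
```

```text
[433.2 366.8 126. ]
[470.8 370.7 126. ]
[443.5 249.7 126. ]
[486.4 254.  126. ]
37.83966483407515 117.54720562354046
centre [458.5 310.3 126. ] tool off [ 1.  -2.6 13.5]
-83.68537027346449
```

The picture (half scale) shows the body between (160,101) and (227,272), aligned with the jaws and about 2.5 mm to the left. I'll correct, go down and grip.

```bash
python3 -m jog '0.1 -0.25 0 0 0 0 1; 0 0 2 0 0 0 1; 0 0 1.5 0 0 0 1; 0 0 0.65 0 0 0 1; 0 0 0 0 0 0 1; 0 0 0 0 0 0 0.7; 0 0 0 0 0 0 0.6; 0 0 0 0 0 0 0.5' 60; python3 -m jog '0 0 0 0 0 0 0.3; 0 0 0 0 0 0 0.3; 0 0 0 0 0 0 0.3; 0 0 0 0 0 0 0.3; 0 0 0 0 0 0 0.3'
```

```text
t: 12.95
position: [458.0, 310.5, 96.7]
orientation: [[-0.105, 0.994, 0.003], [0.994, 0.105, 0.001], [0.001, 0.003, -1.0]]
contact_force: [4.9, 0.1, 3.6]
gripper_width: 0.518
grip_force: 2.4
t: 13.45
position: [458.0, 310.5, 96.8]
orientation: [[-0.105, 0.994, 0.002], [0.994, 0.105, 0.001], [0.001, 0.002, -1.0]]
contact_force: [2.7, 0.4, 5.5]
gripper_width: 0.509
grip_force: 62.3
```

```bash
python3 -m jog '0 0 -0.5 0 0 0 0.3; 0 0 -1 0 0 0 0.3; 0 0 -2 0 0 0 0.3; 0 0 -3 0 0 0 0.3; 0 0 -3 0 0 0 0.3; 0 0 -3 0 0 0 0.3; 0 0 -2.5 0 0 0 0.3; 0 0 0 0 0 0 0.3'; python3 -m jog '0 0 0 0 0 -0.1 0.3; 0 0 0 0 0 -0.14 0.3; 0 0 0 0 0 -0.14 0.3; 0 0 0 0 0 -0.14 0.3; 0 0 0 0 0 -0.14 0.3; 0 0 0 0 0 -0.14 0.3; 0 0 0 0 0 -0.14 0.3; 0 0 0 0 0 -0.14 0.3';python3 -m jog '0 0 0 0 0 -0.14 0.3; 0 0 0 0 0 -0.06 0.3; 0 0 0 0 0 0 0.3; 0 0 0 0 0 0 0.3'
```

```text
t: 14.25
position: [458.0, 310.9, 249.0]
orientation: [[-0.105, 0.994, 0.005], [0.994, 0.105, 0.002], [0.002, 0.005, -1.0]]
contact_force: [2.3, -0.1, -8.1]
gripper_width: 0.511
grip_force: 63.3
t: 15.05
position: [455.1, 309.5, 242.2]
orientation: [[-0.929, 0.371, -0.006], [0.371, 0.929, -0.002], [0.005, -0.004, -1.0]]
contact_force: [0.4, 0.5, -7.6]
gripper_width: 0.508
grip_force: 62.9
t: 15.45
position: [455.8, 309.8, 243.6]
orientation: [[-0.983, 0.186, -0.004], [0.186, 0.983, -0.001], [0.003, -0.002, -1.0]]
contact_force: [0.6, -0.2, -8.1]
gripper_width: 0.506
grip_force: 63.0
```

```bash
python3 -m jog '-0.8 -1.9 0 0 0 0 0.3; -1.5 -3.75 0 0 0 0 0.3; -1.5 -3.75 0 0 0 0 0.3; -1.5 -3.75 0 0 0 0 0.3; -1.5 -3.75 0 0 0 0 0.3; -1.5 -3.75 0 0 0 0 0.3; -1.5 -3.75 0 0 0 0 0.3; -1.5 -3.75 0 0 0 0 0.3'; python3 -m jog '-0.9 -2.0 0 0 0 0 0.3; -0.5 -1.4 0 0 0 0 0.3; 0 0 0 0 0 0 0.3; 0 0 0 0 0 0 0.3; 0 0 0 0 0 0 0.3'
cat > d.py <<'E'
from h import *
np.set_printoptions(precision=2,suppress=True)
o=env.observe();R=o["orientation"];d=np.array([522.5,-24])-o["position"][:2]
print(o["t"],o["position"],"to go tool cm",R[:2,0]@d/10,R[:2,1]@d/10,"foot z",o["position"][2]-96.8,"yaw",np.degrees(np.arctan2(R[1,0],R[0,0])),"tz",R[:,2],"F",o["contact_force"])
E
python3 d.py
```

```text
t: 16.25
position: [515.6, 11.2, 245.0]
orientation: [[-0.983, 0.186, -0.001], [0.186, 0.983, 0.0], [0.001, 0.0, -1.0]]
contact_force: [0.5, 0.7, -8.0]
gripper_width: 0.505
grip_force: 64.1
t: 16.75
position: [523.2, -22.2, 245.5]
orientation: [[-0.983, 0.184, -0.001], [0.184, 0.983, 0.001], [0.001, 0.0, -1.0]]
contact_force: [-0.8, 0.4, -7.8]
gripper_width: 0.508
grip_force: 64.7
16.75 [523.22 -22.2  245.47] to go tool cm 0.037794274976523684 -0.18970527727901093 foot z 148.67142304058615 yaw 169.41680774597398 tz [-0.  0. -1.] F [-0.77  0.44 -7.85]
```

```bash
python3 -m jog '0.04 -0.15 0 0 0 0 0.3; 0 0 1 0 0 0 0.3; 0 0 1 0 0 0 0.3; 0 0 0.5 0 0 0 0.3; 0 0 0 0 0 0 0.3; 0 0 0 0 0 0 0.3; 0 0 0 0 0 0 0.3'; python3 d.py; python3 -m jog '0 0 0.2 0 0 0 0.3; 0 0 0.2 0 0 0 0.3; 0 0 0.2 0 0 0 0.3; 0 0 0.2 0 0 0 0.3; 0 0 0 0 0 0 0.3; 0 0 0 0 0 0 0.3'; python3 d.py
```

```text
t: 17.45
position: [523.2, -24.8, 221.2]
orientation: [[-0.983, 0.185, 0.001], [0.185, 0.983, -0.0], [-0.001, -0.0, -1.0]]
contact_force: [-0.6, -0.1, -7.2]
gripper_width: 0.506
grip_force: 64.7
17.45 [523.21 -24.78 221.24] to go tool cm 0.08461229614069418 0.06382276544126883 foot z 124.44325229488747 yaw 169.35351438295422 tz [ 0. -0. -1.] F [-0.57 -0.08 -7.21]
t: 18.05
position: [522.8, -24.7, 212.7]
orientation: [[-0.983, 0.185, -0.0], [0.185, 0.983, 0.0], [0.0, 0.0, -1.0]]
contact_force: [-0.4, 0.2, -8.1]
gripper_width: 0.512
grip_force: 64.7
18.05 [522.84 -24.69 212.7 ] to go tool cm 0.04631592417862214 0.061019916524870266 foot z 115.9043999662127 yaw 169.3543480676742 tz [-0.  0. -1.] F [-0.39  0.2  -8.06]
```

```bash
python3 -m jog '0.03 0.07 0.2 0 0 0 0.3; 0 0 0.2 0 0 0 0.3; 0 0 0.2 0 0 0 0.3; 0 0 0.2 0 0 0 0.3; 0 0 0 0 0 0 0.3; 0 0 0 0 0 0 0.3'; python3 d.py; python3 -m jog '0 0 0.2 0 0 0 0.3; 0 0 0.2 0 0 0 0.3; 0 0 0.2 0 0 0 0.3; 0 0 0 0 0 0 0.3; 0 0 0 0 0 0 0.3'; python3 d.py
```

```text
t: 18.65
position: [522.7, -23.9, 204.7]
orientation: [[-0.983, 0.185, -0.0], [0.185, 0.983, 0.0], [0.0, 0.0, -1.0]]
contact_force: [1.0, -0.9, -7.7]
gripper_width: 0.509
grip_force: 64.7
18.65 [522.68 -23.93 204.7 ] to go tool cm 0.016797378083451213 -0.010179326629879835 foot z 107.90225894192595 yaw 169.35711653344197 tz [-0.  0. -1.] F [ 0.97 -0.93 -7.69]
t: 19.15
position: [522.7, -23.9, 198.7]
orientation: [[-0.983, 0.185, -0.0], [0.185, 0.983, 0.0], [0.0, 0.0, -1.0]]
contact_force: [0.1, -0.4, -7.2]
gripper_width: 0.506
grip_force: 64.7
19.15 [522.68 -23.95 198.69] to go tool cm 0.016837227438298803 -0.008514930375793364 foot z 101.89285676537311 yaw 169.35382362151478 tz [-0.  0. -1.] F [ 0.15 -0.43 -7.22]
```

```bash
python3 -m jog '0 0 0.2 0 0 0 0.3; 0 0 0.2 0 0 0 0.3; 0 0 0.2 0 0 0 0.3; 0 0 0.2 0 0 0 0.3; 0 0 0.2 0 0 0 0.3; 0 0 0 0 0 0 0.3'; python3 d.py; python3 -m jog '0 0 0.3 0 0 0 0.3; 0 0 0.3 0 0 0 0.3; 0 0 0.3 0 0 0 0.3; 0 0 0.3 0 0 0 0.3; 0 0 0.3 0 0 0 0.3; 0 0 0.3 0 0 0 0.3; 0 0 0.3 0 0 0 0.3; 0 0 0 0 0 0 0.3'; python3 d.py
```

```text
t: 19.75
position: [522.5, -23.9, 188.3]
orientation: [[-0.983, 0.185, -0.001], [0.185, 0.983, 0.0], [0.001, -0.0, -1.0]]
contact_force: [-0.1, -0.0, -8.2]
gripper_width: 0.506
grip_force: 64.8
19.75 [522.53 -23.93 188.33] to go tool cm 0.0015821754100397109 -0.007543113692649585 foot z 91.53180589165648 yaw 169.35559235909673 tz [-0.  0. -1.] F [-0.1  -0.04 -8.19]
t: 20.55
position: [522.4, -23.8, 167.0]
orientation: [[-0.983, 0.185, -0.001], [0.185, 0.983, 0.0], [0.001, 0.0, -1.0]]
contact_force: [-1.4, 2.3, -8.4]
gripper_width: 0.507
grip_force: 64.8
20.55 [522.37 -23.79 166.99] to go tool cm -0.016821372582540836 -0.018159557827574505 foot z 70.19474298108277 yaw 169.351539595521 tz [-0.  0. -1.] F [-1.41  2.28 -8.4 ]
```

```bash
python3 -m jog '0 0 0.2 0 0 0 0.3; 0 0 0.2 0 0 0 0.3; 0 0 0.2 0 0 0 0.3; 0 0 0.1 0 0 0 0.3; 0 0 0.1 0 0 0 0.3; 0 0 0 0 0 0 0.3'; python3 d.py; python3 -m jog '0 0 0.1 0 0 0 0.3; 0 0 0.05 0 0 0 0.3; 0 0 0.05 0 0 0 0.3; 0 0 0 0 0 0 0.3'; python3 d.py
```

```text
t: 21.15
position: [522.6, -23.8, 159.5]
orientation: [[-0.983, 0.185, -0.0], [0.185, 0.983, 0.0], [0.0, 0.0, -1.0]]
contact_force: [-2.6, 2.2, -6.3]
gripper_width: 0.508
grip_force: 64.9
21.15 [522.56 -23.84 159.54] to go tool cm 0.002561467947479385 -0.017134533292458794 foot z 62.74222478038858 yaw 169.3496739968149 tz [-0.  0. -1.] F [-2.64  2.19 -6.34]
t: 21.55
position: [522.6, -23.8, 157.7]
orientation: [[-0.983, 0.185, -0.0], [0.185, 0.983, 0.0], [0.0, 0.0, -1.0]]
contact_force: [-2.9, 3.2, -5.8]
gripper_width: 0.51
grip_force: 65.0
21.55 [522.61 -23.82 157.69] to go tool cm 0.00710775018041383 -0.01953602063535728 foot z 60.88677934584773 yaw 169.35427778827417 tz [-0.  0. -1.] F [-2.87  3.19 -5.82]
```

```bash
python3 -m jog '0 0 0.05 0 0 0 0.3; 0 0 0.05 0 0 0 0.3; 0 0 0 0 0 0 0.3; 0 0 0 0 0 0 0.3'; python3 d.py
```

```text
t: 21.95
position: [522.6, -23.8, 156.9]
orientation: [[-0.983, 0.185, -0.0], [0.185, 0.983, 0.0], [0.0, 0.0, -1.0]]
contact_force: [-4.7, 3.5, -3.9]
gripper_width: 0.506
grip_force: 65.3
21.95 [522.59 -23.81 156.89] to go tool cm 0.005217915071866178 -0.02043795429265518 foot z 60.08581464474135 yaw 169.35849382888628 tz [-0.  0. -1.] F [-4.74  3.54 -3.88]
```

```bash
python3 -m jog '0 0 0.05 0 0 0 0.3; 0 0 0.03 0 0 0 0.3; 0 0 0 0 0 0 0.3'; python3 -m jog '0 0 0 0 0 0 0.6; 0 0 0 0 0 0 0.8; 0 0 0 0 0 0 1; 0 0 0 0 0 0 1; 0 0 -1 0 0 0 1; 0 0 -3 0 0 0 1; 0 0 -4 0 0 0 1; 0 0 0 0 0 0 1'; python3 d.py
```

```text
t: 22.25
position: [522.7, -23.8, 156.9]
orientation: [[-0.983, 0.185, -0.001], [0.185, 0.983, 0.0], [0.001, -0.0, -1.0]]
contact_force: [-6.9, 4.7, -0.3]
gripper_width: 0.506
grip_force: 65.8
t: 23.05
position: [526.2, -24.9, 243.3]
orientation: [[-0.983, 0.185, 0.012], [0.185, 0.983, -0.003], [-0.013, -0.001, -1.0]]
contact_force: [0.2, -0.1, 0.9]
gripper_width: 1.0
grip_force: 0.0
23.05 [526.23 -24.87 243.31] to go tool cm 0.382606426571626 0.016775251814830673 foot z 146.50889487207166 yaw 169.36260757873956 tz [ 0.01 -0.   -1.  ] F [ 0.18 -0.07  0.87]
```

Run:
```python
from h import *
np.set_printoptions(precision=1,suppress=True)
X=np.array([522.5,-24,60]);a=np.radians(-10.65);R=np.array([[np.cos(a),-np.sin(a),0],[np.sin(a),np.cos(a),0],[0,0,1]])
pts={"pad":(0,77.7,70.4),"lens":(89,0,105)}
for n in("scene","side","wrist"):
    c=ci(n);g=cv2.cvtColor(eyes.get_image(n),cv2.COLOR_BGR2GRAY);cv2.imwrite(f"pics/z_{n}.png",g)
    for k,p in pts.items():
        u,v=proj(n,X+R@p,c)[0]; h=40 if n=="wrist" else 14
        x0,y0=int(u)-h,int(v)-h
        if not(0<=x0 and 0<=y0 and u+h<640 and v+h<480): print(n,k,u,v,"out");continue
        w=g[y0:y0+2*h+1,x0:x0+2*h+1];th,m=cv2.threshold(w,45,255,cv2.THRESH_BINARY_INV);N,L,S,C=cv2.connectedComponentsWithStats(m)
        print(n,k,"pred",np.array([u,v]),[(C[i]+[x0,y0],S[i]+[x0,y0,0,0,0]) for i in range(1,N) if S[i,4]>15])
```

```text
scene pad pred [335.  205.6] [(array([333.2, 211.5]), array([321, 202,  24,  18, 217]))]
scene lens pred [311.2 238.7] [(array([309.6, 233.5]), array([297, 224,  27,  23, 472]))]
side pad pred [313.  211.2] []
side lens pred [362.7 215.9] [(array([354.4, 216. ]), array([348, 207,  14,  19, 263]))]
wrist pad pred [446.4 240.5] [(array([442.7, 235.6]), array([ 406,  214,   69,   48, 2476]))]
wrist lens pred [318.7 400.7] [(array([320.5, 401.4]), array([ 289,  381,   64,   60, 2443]))]
```

```bash
python3 -m jog '0 2.8 0 0 0 0 0; 0 2.8 0 0 0 0 0; 0 2.8 0 0 0 0 0; 0 0 0 0 0 0 0; 0 0 2 0 0 0 0; 0 0 3 0 0 0 0; 0 0 2 0 0 0 0; 0 0 0 0 0 0 0' 40; python3 -m jog '0 0 0 0 0 0 0; 0 0 0 0 0 0 0'
python3 - <<'E'
from h import *
o=env.observe();R=o["orientation"];d=np.array([538.1,58.5])-o["position"][:2];print(o["position"],R[:2,0]@d,R[:2,1]@d,o["gripper_width"],o["contact_force"])
E
```

```text
t: 24.0
position: [535.1, 58.2, 161.5]
orientation: [[-0.983, 0.185, -0.009], [0.185, 0.983, 0.001], [0.009, -0.001, -1.0]]
contact_force: [-1.0, -0.1, -0.2]
gripper_width: -0.001
grip_force: 0.0
t: 24.2
position: [539.0, 58.2, 167.3]
orientation: [[-0.983, 0.185, 0.002], [0.185, 0.983, -0.0], [-0.002, 0.0, -1.0]]
contact_force: [-0.2, -0.7, 0.5]
gripper_width: -0.0
grip_force: 0.0
[539.00470603  58.2210297  167.25034913] 0.9407009691733663 0.10675022663704523 -0.0001801969779981825 [-0.19938215 -0.68454815  0.51816798]
```

```bash
python3 -m jog '0.1 0 1 0 0 0 0; 0 0 1 0 0 0 0; 0 0 0.3 0 0 0 0; 0 0 0.3 0 0 0 0; 0 0 0 0 0 0 0; 0 0 0 0 0 0 0'; python3 -m jog '0 0 0.3 0 0 0 0; 0 0 0.3 0 0 0 0; 0 0 0.3 0 0 0 0; 0 0 0 0 0 0 0'; python3 -m jog '0 0 0.2 0 0 0 0; 0 0 0.2 0 0 0 0; 0 0 0 0 0 0 0'
```

```text
t: 24.8
position: [537.3, 58.8, 140.0]
orientation: [[-0.983, 0.185, 0.0], [0.185, 0.983, -0.0], [-0.0, -0.0, -1.0]]
contact_force: [-0.8, -0.5, 1.1]
gripper_width: 0.004
grip_force: 0.0
t: 25.2
position: [537.3, 58.7, 130.7]
orientation: [[-0.983, 0.185, 0.0], [0.185, 0.983, -0.0], [-0.0, -0.0, -1.0]]
contact_force: [0.4, -0.1, -0.4]
gripper_width: -0.0
grip_force: 0.3
t: 25.5
position: [537.2, 58.8, 126.7]
orientation: [[-0.983, 0.185, -0.0], [0.185, 0.983, -0.0], [0.0, -0.0, -1.0]]
contact_force: [1.1, 0.1, 0.6]
gripper_width: 0.001
grip_force: 0.4
```

Run:
```python
from h import *
np.set_printoptions(precision=1,suppress=True)
X=np.array([522.5,-24,60]);a=np.radians(-10.65);R=np.array([[np.cos(a),-np.sin(a),0],[np.sin(a),np.cos(a),0],[0,0,1]])
def padc(q,c):
    t=0.6-q; out=[]
    for ex in(-1,1):
        for l in(33,57): out.append(X+R@np.array([ex*c,44+l*np.cos(t)-6*np.sin(t),40+l*np.sin(t)+6*np.cos(t)]))
    return out
for n in("scene","side"):
    for q in(0,.3,.6): print(n,q,proj(n,padc(q,14)).tolist())
    g=cv2.imread(f"pics/z_{n}.png",0);h=cv2.cvtColor(eyes.get_image(n),cv2.COLOR_BGR2GRAY)
    u,v=proj(n,X+R@np.array([0,80,60]))[0].astype(int);print(u,v)
    for I in(g,h):
        print("\n".join("%3d "%y+"".join(" .:-=+*#%@"[min(9,I[y,x]//22)] for x in range(u-25,u+26)) for y in range(v-20,v+20)))
```

```text
scene 0 [[327.99475833398924, 204.0634756402694], [337.393366189711, 197.10973096576794], [332.63850369713566, 214.13700449325418], [342.2152336755512, 207.1392020490212]]
scene 0.3 [[330.758992189217, 205.99821098492032], [341.5080065464225, 200.86956586884472], [335.4130248121499, 216.03076993922528], [346.33431410155436, 210.833148140996]]
scene 0.6 [[332.2471470723563, 208.67646697845993], [343.3350362105091, 205.75995810394005], [336.8891751430963, 218.67479613308524], [348.12755811781426, 215.67049306503893]]
336 208
188 ######%%#####%%%#%%%###%%######%########%####%%%###
189 ###########%%%%%%%%##################%########%%%##
190 #%###%%%%#%#%%%%%%%############%%%%#%%#####%##%%###
191 %#####%#####%%####%##########%#%%%%%%%%%%%%###%%###
192 %##%########%%#################%%%##%%%%%%%%%#%%##%
193 %##%%%%%%#############%%#######%%##%%%%%%%%%#%#%%%%
194 ####%%%%%####%%##%%##%%%%########%%%%%%%%%%%%###%%%
195 #############%%%%%%%%%%%%%########%%##%%%%#%#####%%
196 #############%%%#%%#%%%%%%########%######%##%%%##%%
197 %###########%%###%%%%%%%%%%%%%%%%##%##%%%%##%%%%%##
198 %%#####
[... 8215 characters left out ...]
****************************
223 ***************************************************
224 ***************************************************
225 ***************************************************
226 ***************************************************
227 ***************************************************
228 ***************************************************
229 ***************************************************
230 ####*******+++++++++++++******+********************
231 %%%%#*****+=======------===========+********#######
232 %%%%#*****+-:.:::.:.....::::::::::-=******##%%%%%%%
233 %%%%#*****+-.   .  .     . ..   ..:=*****##%%%%%%%%
234 %%%%#******=:                    .-+******#%%%%%%%%
```

The lever seems to be moving under the tip, since its right corner shifted from (344,212) to (346,215) in the scene. I'll continue gently and watch the force.

```bash
python3 -m jog '0 0 0.2 0 0 0 0; 0 0 0.2 0 0 0 0; 0 0 0 0 0 0 0';python3 -m jog '0 0 0.2 0 0 0 0; 0 0 0.1 0 0 0 0; 0 0 0 0 0 0 0;0 0 0 0 0 0 0'; python3 -m jog '0 0 0.1 0 0 0 0; 0 0 0.1 0 0 0 0; 0 0 0 0 0 0 0;0 0 0 0 0 0 0'
```

```text
t: 25.9
position: [537.1, 58.8, 122.7]
orientation: [[-0.983, 0.185, -0.0], [0.185, 0.983, -0.0], [0.0, -0.0, -1.0]]
contact_force: [0.6, -0.3, 0.9]
gripper_width: 0.002
grip_force: 0.3
t: 26.3
position: [537.1, 58.7, 119.8]
orientation: [[-0.983, 0.185, -0.0], [0.185, 0.983, -0.0], [0.0, -0.0, -1.0]]
contact_force: [0.9, -1.1, 0.0]
gripper_width: -0.001
grip_force: 0.4
t: 26.7
position: [537.2, 58.7, 117.9]
orientation: [[-0.983, 0.185, -0.0], [0.185, 0.983, -0.0], [0.0, -0.0, -1.0]]
contact_force: [-0.3, 1.3, 0.5]
gripper_width: -0.0
grip_force: 0.5
```

```bash
python3 -m jog '0 0 0.1 0 0 0 0; 0 0 0 0 0 0 0;0 0 0 0 0 0 0'; python3 -m jog '0 0 0.1 0 0 0 0; 0 0 0 0 0 0 0;0 0 0 0 0 0 0'; python3 -m jog '0 0 0.1 0 0 0 0; 0 0 0 0 0 0 0;0 0 0 0 0 0 0'
```

```text
t: 27.0
position: [537.2, 58.8, 117.0]
orientation: [[-0.983, 0.185, -0.0], [0.185, 0.983, -0.0], [0.0, -0.0, -1.0]]
contact_force: [-0.2, 1.5, 2.5]
gripper_width: 0.002
grip_force: 1.0
t: 27.3
position: [537.3, 58.9, 116.8]
orientation: [[-0.983, 0.185, -0.0], [0.185, 0.983, 0.0], [0.0, -0.0, -1.0]]
contact_force: [-3.7, 1.6, 8.1]
gripper_width: -0.001
grip_force: 3.9
t: 27.6
position: [537.6, 59.0, 116.6]
orientation: [[-0.983, 0.185, 0.0], [0.185, 0.983, 0.0], [-0.0, 0.0, -1.0]]
contact_force: [-4.7, 2.5, 11.1]
gripper_width: -0.0
grip_force: 5.9
```

The stop was met at the expected height (TCP 117, 11 N). I'll retreat and check.

```bash
python3 -m jog '0 0 -0.2 0 0 0 0; 0 0 -1 0 0 0 0; 0 0 -3 0 0 0 0; 0 0 -4 0 0 0 0; 0 0 -4 0 0 0 0; 0 0 -4 0 0 0 0; 0 4 -2 0 0 0 0; 0 4 0 0 0 0 0'; python3 -m jog '0 4 0 0 0 0 0; 0 4 0 0 0 0 0;  0 4 0 0 0 0 0; 0 0 0 0 0 0 0; 0 0 0 0 0 0 0'
python3 - <<'E'
from h import *
np.set_printoptions(precision=1,suppress=True)
X=np.array([522.5,-24,60]);a=np.radians(-10.65);R=np.array([[np.cos(a),-np.sin(a),0],[np.sin(a),np.cos(a),0],[0,0,1]])
n="scene";h=cv2.cvtColor(eyes.get_image(n),cv2.COLOR_BGR2GRAY);g=cv2.imread("pics/z_scene.png",0)
u,v=336,208
print("\n".join("%3d "%y+"".join(" .:-=+*#%@"[min(9,h[y,x]//22)] for x in range(u-25,u+26)) for y in range(v-12,v+18)))
for n in("scene","side"):
    g=cv2.imread(f"pics/z_{n}.png",0);h=cv2.cvtColor(eyes.get_image(n),cv2.COLOR_BGR2GRAY)
    u,v=proj(n,X+R@np.array([89,0,105]))[0].astype(int)
    for I in(g,h):
        m=cv2.threshold(I[v-20:v+20,u-25:u+20],45,255,cv2.THRESH_BINARY_INV)[1];N,L,S,C=cv2.connectedComponentsWithStats(m)
        i=1+S[1:,4].argmax();print(n,"lens blob",C[i]+[u-25,v-20],S[i])
E
```

```text
t: 28.4
position: [554.1, 137.6, 302.3]
orientation: [[-0.982, 0.187, 0.009], [0.187, 0.982, 0.0], [-0.009, 0.002, -1.0]]
contact_force: [1.7, -0.4, 0.6]
gripper_width: 0.003
grip_force: 0.0
t: 28.9
position: [574.0, 255.7, 296.7]
orientation: [[-0.983, 0.183, -0.001], [0.183, 0.983, -0.001], [0.0, -0.001, -1.0]]
contact_force: [-0.9, -0.5, 0.3]
gripper_width: 0.002
grip_force: 0.0
196 #################%######%##########################
197 #####################%###%%########################
198 ##############################%%#########%#########
199 ##############################%#####%%#############
200 ###################################################
201 ###################################################
202 ###########################################%####%##
203 ###############################################%%##
204 #############################%%####################
205 ###################################################
206 ###################################################
207 ###################################################
208 %##########################****=#######
[... 470 characters left out ...]
....=::::::::::::.             *##############
218 ++===..::::::::::::::::.            *##############
219 =====: .::::::::::::::::            ###############
220 ====-:..:::::::::::::....        ..-###############
221 -----:. .::::::::....:-=:    ..==++################
222 :----::..:::::...:-==+*#+-.:=++####################
223    --::::::..::==+*######*+*##############%########
224    .-::::.. .++####################################
225     .:... . :######################################
scene lens blob [309.4 233.1] [ 10   4  28  25 490]
scene lens blob [309.6 232.8] [ 10   3  35  26 503]
side lens blob [354.4 216. ] [ 10  12  15  19 264]
side lens blob [354.3 216.1] [ 10  12  15  19 268]
```

The pad's top edge is now level: its left-to-top slope is −0.3, against a predicted −0.26 fully down and −0.74 raised. The lens did not move. The job is done, so I'll hand it in.

```bash
python3 -c "
from h import *
print(env.sign_off())"
```

```text
the job is handed in; nothing more can be done
None
```

I handed the job in at about 29 s, but the hand-in gave no verdict: the cap stands in the tray beside the drop bottle, and by force readings and image measurements the head is seated with its lens to the focus plate and the latch is fully down, with the arm clear.

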